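# Sort stripped diesel injector parts into their trays

### The job

Sort the injector parts mixed up in a row on the bench: lay both injectors flat in the blue tray, stand both black solenoids upright in the red tray, and stand the brass fitting upright in the green tray, every part on the tray's floor and none on top of another. Set the parts down rather than dropping them, and leave the chrome socket and the white jar with the yellow lid where they stand.

Things in the scene. Friction and masses are not known exactly. Their poses are not given: they have to be found in the camera images.
- injector_a: Steel diesel injector with a yellow ring by the head, lying level, 120 mm long, 26 wide; origin on its axis at mid-length, 13 above the bench; +x to the nozzle. x -60 to -26: dark 26 square head with brass stub 24 above the axis; -26 to 28: round body dia 22 (grip here across y); 28 to 38: 26 square collar; then copper nut dia 18 and tip to x=60. Rests on head and collar, does not roll; 0.32 kg.
- injector_b: Steel diesel injector with a white ring by the head, lying level, 120 mm long, 26 wide; origin on its axis at mid-length, 13 above the bench; +x to the nozzle. x -60 to -26: dark 26 square head with brass stub 24 above the axis; -26 to 28: round body dia 22 (grip here across y); 28 to 38: 26 square collar; then copper nut dia 18 and tip to x=60. Rests on head and collar, does not roll; 0.32 kg.
- solenoid_a: Injector solenoid, a black round can standing upright: steel foot dia 36 (6 high), black body dia 34 from 6 to 42 above the bench, and on its top a small orange plug socket 18 x 13, top at 50. Origin at the centre of its underside, z up; yaw does not matter for gripping the can. Mass about 0.13 kg.
- solenoid_b: Injector solenoid, a black round can standing upright: steel foot dia 36 (6 high), black body dia 34 from 6 to 42 above the bench, and on its top a small white plug socket 18 x 13, top at 50. Origin at the centre of its underside, z up; yaw does not matter for gripping the can. Mass about 0.13 kg.
- fitting: Brass hose fitting standing upright: round collar dia 28 from 0 to 26 above the bench with thin copper rings (grip here), neck dia 14 from 26 to 34, button dia 20 from 34 to 46. Origin at the centre of its underside, z up. Mass about 0.11 kg.
- socket: Chrome steel wrench socket, a plain tube standing upright, dia 28, bore 18, 36 high, loose; not part of the job, must stay where it stands. Origin at the centre of its underside.
- jar: White plastic jar with a yellow lid, dia 44, 46 high, loose; not part of the job, must stay where it stands. Origin at the centre of its underside.
- tray_blue: Blue open tray fixed to the bench, 140 along its own x, 170 along its own y, 22 high, walls 4 thick, floor 4 thick (inside 132 x 162, floor at z=4, no dividers). A white label tab is on its -x side. Origin at the centre of its underside, z up. For the two injectors: side by side along the tray's y there is room for both (for instance at x = -32 and +32).
- tray_red: Red open tray fixed to the bench, 140 along its own x, 170 along its own y, 22 high, walls 4 thick, floor 4 thick (inside 132 x 162, floor at z=4, no dividers). A white label tab is on its -x side. Origin at the centre of its underside, z up. For the two solenoids (for instance at y = -42 and +42).
- tray_green: Green open tray fixed to the bench, 140 along its own x, 170 along its own y, 22 high, walls 4 thick, floor 4 thick (inside 132 x 162, floor at z=4, no dividers). A white label tab is on its -x side. Origin at the centre of its underside, z up. For the brass fitting.
Things that resemble listed ones, but are neither listed nor needed, are in the scene too. What is shaped like the injector_a but brown is not meant.

How it is judged:
At the end, for the whole second after the job is handed in: Injectors in blue tray, level within 0.1 rad, axis under 22 mm above the tray underside; solenoids in red, fitting in green, upright within 0.12 rad, foot under 9 mm above it; all at rest (0.02 m/s, 0.2 rad/s). Socket and jar upright within 0.12 rad and 20 mm of their start (x of injector_a in the frame of tray_blue between -0.066 and 0.066 m and y of injector_a in the frame of tray_blue between -0.081 and 0.081 m and z of injector_a in the frame of tray_blue between 0 and 0.022 m and linear speed of each of injector_a, injector_b, solenoid_a, solenoid_b, fitting below 0.02 m/s and angular speed of each of injector_a, injector_b, solenoid_a, solenoid_b, fitting below 0.2 rad/s and angle between injector_a's own x axis and vertical between 1.47 and 1.67 rad and x of injector_b in the frame of tray_blue between -0.066 and 0.066 m and y of injector_b in the frame of tray_blue between -0.081 and 0.081 m and z of injector_b in the frame of tray_blue between 0 and 0.022 m and angle between injector_b's own x axis and vertical between 1.47 and 1.67 rad and x of solenoid_a in the frame of tray_red between -0.066 and 0.066 m and y of solenoid_a in the frame of tray_red between -0.081 and 0.081 m and z of solenoid_a in the frame of tray_red between 0 and 0.009 m and angle between each of solenoid_a, solenoid_b, fitting, socket, jar's own z axis and vertical below 0.12 rad and x of solenoid_b in the frame of tray_red between -0.066 and 0.066 m and y of solenoid_b in the frame of tray_red between -0.081 and 0.081 m and z of solenoid_b in the frame of tray_red between 0 and 0.009 m and x of fitting in the frame of tray_green between -0.066 and 0.066 m and y of fitting in the frame of tray_green between -0.081 and 0.081 m and z of fitting in the frame of tray_green between 0 and 0.009 m and distance of each of socket, jar from where it was at the start of the episode below 0.02 m); the robot touches nothing.
It fails at once if the socket is pushed more than 20 mm from its place or tipped over (distance of socket from where it was at the start of the episode above 0.02 m or angle between socket's own z axis and vertical above 0.3 rad).
It fails at once if the jar is pushed more than 20 mm from its place or tipped over (distance of jar from where it was at the start of the episode above 0.02 m or angle between jar's own z axis and vertical above 0.3 rad).
It fails at once if a part is dropped (falls free faster than 0.9 m/s, from about 4 cm) ((linear speed of injector_a above 0.9 m/s and contact force between injector_a and the fingers below 0.02 N) or (linear speed of solenoid_a above 0.9 m/s and contact force between solenoid_a and the fingers below 0.02 N) or (linear speed of fitting above 0.9 m/s and contact force between fitting and the fingers below 0.02 N) or (linear speed of injector_b above 0.9 m/s and contact force between injector_b and the fingers below 0.02 N) or (linear speed of solenoid_b above 0.9 m/s and contact force between solenoid_b and the fingers below 0.02 N)).
It also fails if it takes over 125 s, if anything falls off the work surface, if the arm or the gripper's body presses on something with over 40 N, if the wrist force passes 120 N, or if a joint passes its speed limit or range.

### The arm

A 6-joint arm with a two-finger parallel gripper is mounted at the origin on the work surface. World frame = base frame: x ahead of the robot, y to its left, z up, the work surface at z = 0. Lengths are in m, angles in rad, forces in N, time in s.
With the tool pointing down it reaches from about 0.275 to 0.75 m from the base axis. Payload 10.2 kg.
Tool frame: the origin (TCP) lies at the very end of the fingers, on their centre line; the grasp point (between the pads) lies 19 mm behind it; z points along the fingers, y is the line along which they close (so a half turn about z gives the same grasp; the last joint's range is limited). The gripper opens to 85 mm and grips with 20 to 120 N. Pads are 22 mm wide; open, the fingers measure 114 mm over their backs; the gripper's body (76 mm by 85 mm) begins 54 mm behind the grasp point. The pads swing forward as they close: fully open they stand 13 mm farther back than shut.
Start: joints at [-1.37, 0.313, 1.498, -0, 1.331, -0.223], TCP at [0.216, -0.479, 0.231] pointing down, gripper open.
Joint ranges: [-2.94, 2.94], [-0.97, 2.17], [0.19, 2.56], [-1.23, 4.37], [0.02, 3.11], [-2.88, 2.88]. Speed limits (rad/s): [2.39, 2.39, 3.01, 3.14, 3.14, 3.14].

### API

Orientations are given as a rotation vector (axis times angle).
In Python, from cell import status, optics, workorder gives the robot as it stands. The module is installed in compiled form; this text tells all that it offers.
- The arm moves only by the shell command python3 -m jog 'ROWS' [FORCE]. ROWS is JSON, a list of rows, each a list of 3 entries, a list of its own where there are three numbers: the shift along the tool's x, y, z in mm, then the turn about the tool's z in rad, then the finger opening in mm, from 0 to 85.4. A call has 1 to 5 rows; each row shifts and turns the commanded pose from where the row before left it, along the tool's axes as they then stand; what a row does not reach is not made up. A row lasts 1/12 s, in which the tool goes at most 41.7 mm and 7.16 degrees, less where a joint would pass 70% of its speed; a pose out of reach is approached as far as the arm can. A call with a gripper value outside its range is refused whole. The fingers move at their own pace and stop on an object; FORCE is the grip in N (left out, the last holds). Time passes only in rows, so rows that do not move let the fingers close. It gives the time, the measured TCP pose, the force, the opening and the grip force at its end, in the units of the state.
- status.observe(): the state, without advancing time (a new reading comes with each control period).
- optics.get_image(name): name is "scene" or "top" or "wrist"; returns the picture (480x640x3 uint8, blue, green, red); there is no depth.
- optics.camera_model(name): a dict with "vfov" (degrees; the focal length in pixels is half the picture's height over the tangent of half this angle, whatever the lens; pixels are square), "cx", "cy" (the principal point, pixels), "cam_to_world" (4x4, takes a point from camera to world coordinates); the wrist camera has in their place "T_tool_cam" (4x4, takes a point from camera to tool coordinates, whose origin is the TCP and whose axes are the flange's). Camera axes: x right, y up, looking along -z (the intrinsics and any distortion apply to the point x, -y, -z); pixel columns grow to the right and rows downward; lengths in m; the calibration is good to about 2 mm. The wrist camera is an equidistant fisheye: a pixel r from the principal point sees the ray r / f radians off the axis. A picture is of the moment at which its call begins: read the wrist's pose just before it. camera_model takes no time and is no camera call.
- workorder.job_done(): hands the job in; it is judged then, once.
The state is a dict: "t": time; "qpos": joint angles; "dq": joint speeds; "joint_efforts": joint torques, N m; "eef_pos": TCP position; "tcp_rot": TCP orientation; "ft_force": force on the tool from outside, world axes, zero at the start; "torque": the same for the moment, N m; "width": finger opening in m; "gripper_force": force on a finger pad.
Only numpy, scipy, OpenCV 4.12 (cv2) and the standard library are available. Lean on these libraries where they do the work, as an engineer would, in place of code of your own. Each camera call takes 0.05 s, during which the arm holds its last target. There are 200 camera calls.

## Working session

There is one attempt and no reset: what is moved stays moved. The work goes in short steps, Python scripts to look and compute and a shell command to move; the robot and the scene stay as the last step left them, time stands still between calls to the robot, and variables do not carry over. Pictures are saved under pics/ and viewed, at most 17 in all, crops included, and the job is handed in when it is done.

```bash
mkdir -p pics; ls
python3 - <<'E'
from cell import status, optics
import cv2, numpy as np
s=status.observe(); print({k:np.round(v,3).tolist() for k,v in s.items()})
for n in ["top","scene","wrist"]:
    cv2.imwrite(f"pics/{n}0.png",optics.get_image(n))
    m=optics.camera_model(n); print(n,{k:np.round(v,4).tolist() for k,v in m.items()} if isinstance(m,dict) else m)
E
```

```text
pics
{'t': 0.0, 'qpos': [-1.37, 0.313, 1.498, -0.0, 1.331, -0.223], 'dq': [-0.0, -0.001, -0.0, 0.002, 0.001, 0.0], 'joint_efforts': [-0.001, -41.226, -25.975, -0.0, 0.004, 0.0], 'eef_pos': [0.216, -0.478, 0.231], 'tcp_rot': [-3.07, -0.66, 0.0], 'ft_force': [0.739, 0.337, 0.932], 'torque': [0.031, 0.019, 0.028], 'gripper_force': 0.0, 'width': 0.085}
top {'vfov': 56.0768, 'cx': 322.4802, 'cy': 243.3913, 'cam_to_world': [[0.0213, 0.9853, -0.1694, 0.3099], [-0.9998, 0.0209, -0.0044, 0.0406], [-0.0008, 0.1694, 0.9855, 0.9904], [0.0, 0.0, 0.0, 1.0]]}
scene {'vfov': 54.872, 'cx': 319.0446, 'cy': 242.612, 'cam_to_world': [[0.7964, -0.3768, 0.4731, 0.884], [0.6048, 0.4946, -0.6241, -0.5076], [0.0011, 0.7832, 0.6218, 0.5869], [0.0, 0.0, 0.0, 1.0]]}
wrist {'vfov': 65.7065, 'cx': 317.0395, 'cy': 242.4923, 'T_tool_cam': [[0.0001, 0.9634, 0.2682, 0.0682], [1.0, -0.0006, 0.0015, 0.0014], [0.0016, 0.2682, -0.9634, -0.1427], [0.0, 0.0, 0.0, 1.0]]}
```

View pics/top0.png

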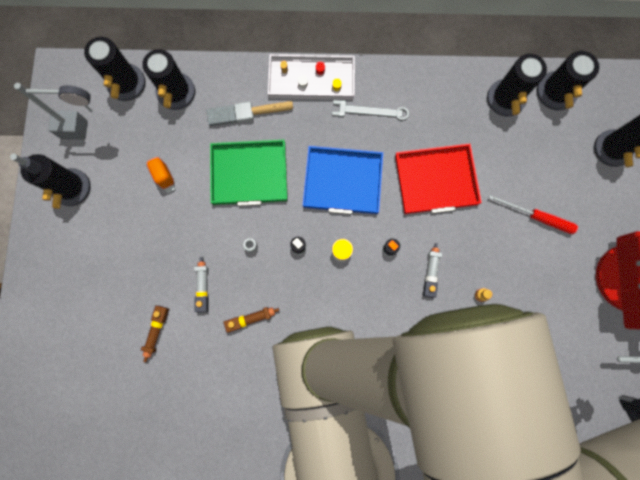

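View pics/scene0.png

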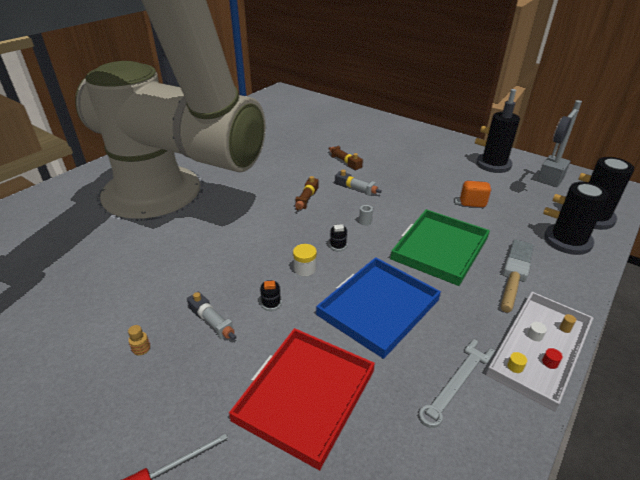

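The pictures show yellow-ring injector_a (201,285), white-ring injector_b (432,270), solenoids at (298,244) (white plug) and (391,246) (orange plug), and the fitting at (484,295). The jar is at (342,249) and the socket at (250,245). The tray tabs face the robot.

```bash
cat > h.py <<'E'
import cv2, numpy as np
from cell import status, optics
from scipy.spatial.transform import Rotation as R
def ray(n,u,v):
    m=optics.camera_model(n); f=240/np.tan(np.radians(m["vfov"]/2))
    x,y=(u-m["cx"])/f,(v-m["cy"])/f
    T=np.array(m["cam_to_world"]); return T[:3,3],T[:3,:3]@np.array([x,-y,-1.0])
def at(n,u,v,z):
    o,d=ray(n,u,v); return (o+d*(z-o[2])/d[2])[:2]
def tri(a,b):  # two (name,u,v)
    (o1,d1),(o2,d2)=ray(*a),ray(*b)
    s=np.linalg.lstsq(np.c_[d1,-d2],o2-o1,rcond=None)[0]
    p,q=o1+s[0]*d1,o2+s[1]*d2; return (p+q)/2,np.linalg.norm(p-q)
def go(x,y,z,h=None):
    s=status.observe(); Rm=R.from_rotvec(s["tcp_rot"]); M=Rm.as_matrix()
    c=np.arctan2(M[1,0],M[0,0]); h=c if h is None else h
    d=np.array([x,y,z])-s["eef_pos"]
    M2=M@R.from_euler('z',-(h-c)).as_matrix()
    print("t",round(s["t"],2),"turn",round(-(h-c),3),"shift mm",np.round(M2.T@d*1000,1),"head",round(c,3),"pos",np.round(s["eef_pos"],4),"w",round(s["width"],4))
E
python3 - <<'E'
from h import *
im=cv2.imread("pics/top0.png"); hsv=cv2.cvtColor(im,cv2.COLOR_BGR2HSV)
for n,lo,hi in [("blue",105,125),("green",50,80),("red",0,5)]:
    m=cv2.inRange(hsv,(lo,120,60),(hi,255,255)); m[:,485:]=0; m[:140]=0; m[220:]=0
    c=max(cv2.findContours(m,0,2)[0],key=cv2.contourArea)
    b=cv2.boxPoints(cv2.minAreaRect(c)); w=np.array([at("top",*p,.018) for p in b])
    print(n,"centre",w.mean(0).round(4),"sides",[(np.linalg.norm(w[i]-w[i-1]).round(4),np.degrees(np.arctan2(*(w[i]-w[i-1])[::-1])).round(1)) for i in range(4)])
crop=im[225:325,185:505]; cv2.imwrite("pics/crop.png",cv2.resize(crop,None,fx=2.5,fy=2.5,interpolation=cv2.INTER_CUBIC))
E
```

```text
blue centre [0.6244 0.0024] sides [(np.float64(0.1692), np.float64(86.1)), (np.float64(0.1448), np.float64(-3.2)), (np.float64(0.1733), np.float64(-94.1)), (np.float64(0.1444), np.float64(175.1))]
green centre [0.6374 0.2171] sides [(np.float64(0.1432), np.float64(6.3)), (np.float64(0.1726), np.float64(-85.9)), (np.float64(0.1433), np.float64(-175.4)), (np.float64(0.1686), np.float64(94.0))]
red centre [ 0.6317 -0.2106] sides [(np.float64(0.1445), np.float64(6.3)), (np.float64(0.1821), np.float64(-81.6)), (np.float64(0.1453), np.float64(-175.5)), (np.float64(0.1777), np.float64(98.3))]
```

View pics/crop.png

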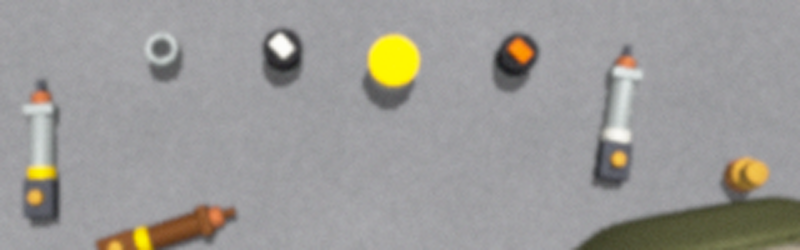

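Crop: injector_a's body runs from the ring (41,172) to the collar (39,108), and injector_b's from (616,135) to (627,73). The white plug is at (281,45), the orange plug at (520,50) and the fitting button at (754,172).

Run:
```python
from h import *
f=lambda u,v:(185+u/2.5-.3,225+v/2.5-.3)
for n,p,z in [("a_ring",(41,172),.024),("a_collar",(39,108),.026),("b_ring",(616,135),.024),("b_collar",(627,73),.026),("sol_b",(281,45),.05),("sol_a",(519.5,50),.05),("fit",(754,172),.046),("jar",(394,60),.046),("socket",(161,48),.036)]:
    print(n,at("top",*f(*p),z).round(4))
for n,p,q in [("sol_b",(281,45),(340,229)),("sol_a",(519.5,50),(270,285)),("fit",(754,172),(136,330))]:
    X,e=tri(("top",*f(*p)),("scene",*q)); print(n,X.round(4),e.round(4))
go(.40,-.09,.2,0)
```

```text
a_ring [0.3619 0.3018]
a_collar [0.4166 0.3066]
b_ring [ 0.404  -0.1898]
b_collar [ 0.4578 -0.1999]
sol_b [0.4719 0.0986]
sol_a [ 0.4719 -0.1034]
fit [ 0.3734 -0.2991]
jar [0.4617 0.0025]
socket [0.4695 0.2025]
sol_b [0.4743 0.0998 0.0403] 0.0019
sol_a [ 0.4734 -0.1042  0.0427] 0.0008
fit [ 0.3741 -0.301   0.0396] 0.0008
t 0.15 turn 0.424 shift mm [ 184.2 -388.3   31.2] head 0.424 pos [ 0.2159 -0.4784  0.2309] w 0.0853
```

```bash
python3 -m jog '[[[0,0,0],0.106,70],[[0,0,0],0.106,70],[[0,0,0],0.106,70],[[0,0,0],0.106,70]]' 40
python3 -m jog '[[[22,-25,10],0,70],[[22,-25,10],0,70],[[22,-25,10],0,70],[[22,-25,10],0,70]]'
python3 -m jog '[[[22,-25,10],0,70],[[22,-25,10],0,70],[[22,-25,10],0,70],[[0,0,0],0,70],[[0,0,0],0,70]]'
cat >> h.py <<'E'
def wpix(s,n,img=None):
    pass
def wat(u,v,z,s):
    m=optics.camera_model("wrist"); f=240/np.tan(np.radians(m["vfov"]/2))
    du,dv=u-m["cx"],v-m["cy"]; r=np.hypot(du,dv); th=r/f
    d=np.array([du/r*np.sin(th),-dv/r*np.sin(th),-np.cos(th)])
    T=np.eye(4); T[:3,:3]=R.from_rotvec(s["tcp_rot"]).as_matrix(); T[:3,3]=s["eef_pos"]
    T=T@np.array(m["T_tool_cam"]); d=T[:3,:3]@d; o=T[:3,3]
    return (o+d*(z-o[2])/d[2])[:2]
E
sed -i '/^def wpix/,+1d' h.py
python3 - <<'E'
from h import *
go(.3738,-.3,.12,0)
cv2.imwrite("pics/w1.png",optics.get_image("wrist"))
E
```

```text
t: 0.48
eef_pos: [0.2159, -0.4784, 0.231]
tcp_rot: [-3.141, 0.009, 0.0]
ft_force: [0.0, -0.2, -0.5]
width: 0.07
gripper_force: 0.0
t: 0.82
eef_pos: [0.3045, -0.3773, 0.1907]
tcp_rot: [-3.141, 0.001, 0.0]
ft_force: [1.0, -0.2, 0.5]
width: 0.0698
gripper_force: 0.0
t: 1.23
eef_pos: [0.3704, -0.3025, 0.1609]
tcp_rot: [-3.141, -0.004, 0.001]
ft_force: [-0.1, -0.6, 0.8]
width: 0.0704
gripper_force: 0.0
t 1.23 turn 0.003 shift mm [ 3.4 -2.4 40.9] head 0.003 pos [ 0.3704 -0.3025  0.1609] w 0.0704
```

View pics/w1.png

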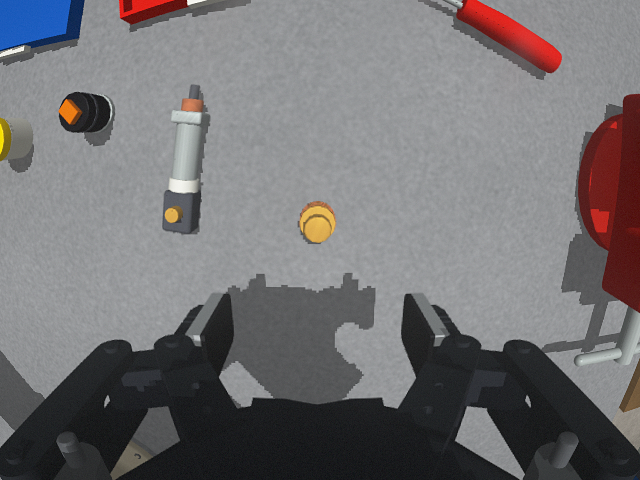

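Wrist view: the fitting's button top is at (317,228). Injector_b's ring is at (184,186) and its collar at (188,117). The orange plug is at (70,111).

Run:
```python
from h import *
s=status.observe()
for n,u,v,z in [("fit",317,228,.046),("b_ring",184,186,.024),("b_col",188,117,.026),("b_tip",195,86,.013),("sol_a",70,111,.05)]: print(n,wat(u,v,z,s).round(4))
go(.3738,-.3,.005,0)
```

```text
fit [ 0.3775 -0.3043]
b_ring [ 0.4067 -0.1993]
b_col [ 0.4608 -0.2054]
b_tip [ 0.4868 -0.2069]
sol_a [ 0.4751 -0.1097]
t 1.28 turn 0.001 shift mm [  3.9  -3.6 156.3] head 0.001 pos [ 0.37   -0.3036  0.1613] w 0.0699
```

```bash
python3 -m jog '[[[3,0,30],0,70],[[3,0,30],0,70],[[0,0,30],0,70],[[0,0,30],0,70],[[0,0,20],0,70]]'
python3 -m jog '[[[0,0,10],0,60],[[0,0,6],0,20],[[0,0,0],0,20],[[0,0,0],0,20],[[0,0,0],0,20]]' 40
python3 -m jog '[[[0,0,0],0,20],[[0,0,0],0,20],[[0,0,-4],0,20],[[0,0,-10],0,20],[[0,0,-20],0,20]]' 
python3 -m jog '[[[0,0,-30],0,20],[[0,0,-30],0,20],[[0,0,0],0,20]]'
python3 - <<'E'
from h import *
go(.637,.217,.10,0)
cv2.imwrite("pics/w2.png",optics.get_image("wrist"))
E
```

```text
t: 1.7
eef_pos: [0.3747, -0.3042, 0.0192]
tcp_rot: [-3.14, 0.003, 0.002]
ft_force: [0.2, -0.5, 0.2]
width: 0.0702
gripper_force: 0.0
t: 2.12
eef_pos: [0.3763, -0.3044, 0.0065]
tcp_rot: [3.14, -0.001, 0.002]
ft_force: [0.3, 0.3, -1.1]
width: 0.0266
gripper_force: 39.3
t: 2.53
eef_pos: [0.3753, -0.3027, 0.039]
tcp_rot: [-3.139, 0.0, 0.003]
ft_force: [-0.1, -0.7, -0.7]
width: 0.0268
gripper_force: 39.5
t: 2.78
eef_pos: [0.3776, -0.3055, 0.105]
tcp_rot: [3.134, 0.0, 0.009]
ft_force: [1.2, -0.2, 0.2]
width: 0.0264
gripper_force: 39.5
t 2.78 turn 0.0 shift mm [ 259.4 -522.6    2.6] head 0.0 pos [ 0.3776 -0.3055  0.105 ] w 0.0264
```

View pics/w2.png

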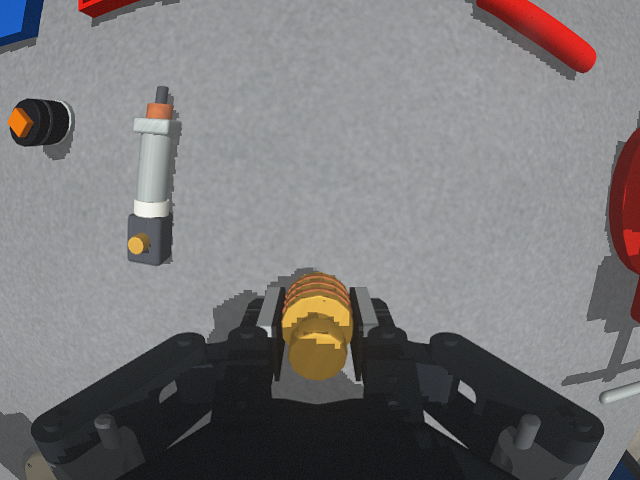

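The fitting is held upright between the pads. Next I carry it to the green tray.

```bash
for i in 1 2 ; do python3 -m jog '[[[16,-33,0],0,20],[[16,-33,0],0,20],[[16,-33,0],0,20],[[16,-33,0],0,20],[[16,-33,0],0,20]]' | sed -n 2,3p; done
python3 -m jog '[[[16,-33,0],0,20],[[16,-33,0],0,20],[[16,-33,0],0,20],[[16,-33,0],0,20],[[16,-33,0],0,20]]' | sed -n 2,3p
python3 -m jog '[[[16,-33,0],0,20],[[0,0,0],0,20],[[0,0,0],0,20]]'
python3 - <<'E'
from h import *
go(.637,.217,.0105,0)
cv2.imwrite("pics/w3.png",optics.get_image("wrist"))
E
```

```text
eef_pos: [0.4559, -0.1367, 0.0987]
tcp_rot: [-3.141, 0.001, 0.002]
eef_pos: [0.5359, 0.0284, 0.0986]
tcp_rot: [-3.141, 0.0, 0.002]
eef_pos: [0.6158, 0.1932, 0.0983]
tcp_rot: [3.141, -0.0, -0.003]
t: 4.33
eef_pos: [0.6314, 0.2257, 0.0976]
tcp_rot: [3.141, 0.004, -0.004]
ft_force: [-0.1, 0.2, -1.2]
width: 0.0265
gripper_force: 39.7
t 4.33 turn 0.002 shift mm [ 5.8  8.7 87.1] head 0.002 pos [0.6314 0.2257 0.0976] w 0.0265
```

View pics/w3.png

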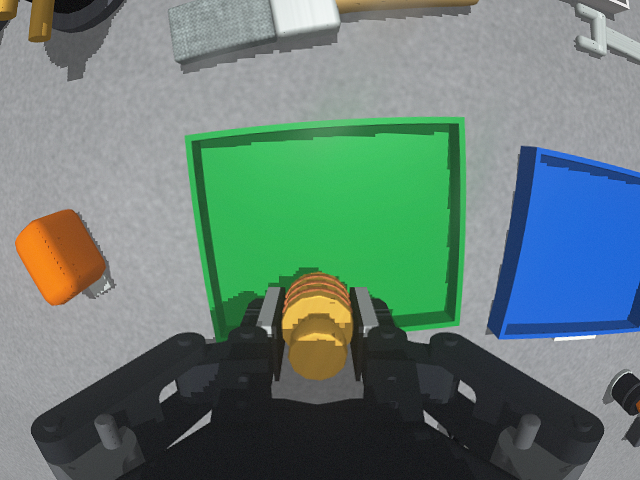

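The green tray's rim corners are at (190,138), (463,120), (461,325) and (217,340). I check the centre against the top camera.

Run:
```python
from h import *
s=status.observe()
w=np.array([wat(u,v,.022,s) for u,v in [(188,137),(465,119),(462,325),(217,341)]]);print(w.round(4),w.mean(0))
```

```text
[[0.7049 0.3015]
 [0.7171 0.1335]
 [0.5787 0.1217]
 [0.5675 0.2932]] [0.64206993 0.21245687]
```

```bash
python3 -m jog '[[[8,5,20],0,20],[[0,0,30],0,20],[[0,0,20],0,20],[[0,0,10],0,20],[[0,0,5],0,20]]'
python3 -m jog '[[[0,0,2],0,20],[[0,0,1],0,20],[[0,0,0.5],0,20],[[0,0,0],0,20]]'
```

```text
t: 4.8
eef_pos: [0.6391, 0.2181, 0.0127]
tcp_rot: [3.141, -0.002, -0.005]
ft_force: [-0.1, -0.6, -1.6]
width: 0.0268
gripper_force: 39.7
t: 5.13
eef_pos: [0.6405, 0.2194, 0.0119]
tcp_rot: [-3.141, 0.0, -0.003]
ft_force: [-0.4, -0.3, -1.0]
width: 0.0267
gripper_force: 39.7
```

```bash
python3 -m jog '[[[0,0,1],0,20],[[0,0,0],0,20]]' | sed -n 2,4p
python3 -m jog '[[[0,0,1],0,20],[[0,0,0],0,20]]' | sed -n 2,4p
```

```text
eef_pos: [0.6402, 0.2195, 0.0103]
tcp_rot: [-3.141, 0.0, -0.001]
ft_force: [-0.5, 0.3, 0.9]
eef_pos: [0.6403, 0.2194, 0.0102]
tcp_rot: [3.142, 0.0, 0.001]
ft_force: [-3.6, -0.9, 8.0]
```

```bash
python3 -m jog '[[[0,0,0],0,34],[[0,0,0],0,45],[[0,0,0],0,50],[[0,0,-5],0,60],[[0,0,-25],0,60]]'
python3 -m jog '[[[0,0,-40],0,60],[[0,0,-40],0,70],[[0,0,0],0,70]]' | sed -n 2,3p
python3 - <<'E'
from h import *
go(.473,.098,.14,0)
cv2.imwrite("pics/w4.png",optics.get_image("wrist"))
E
```

```text
t: 5.88
eef_pos: [0.6378, 0.2189, 0.0352]
tcp_rot: [3.14, -0.001, -0.012]
ft_force: [0.5, 0.1, 0.4]
width: 0.0597
gripper_force: 0.0
eef_pos: [0.6433, 0.22, 0.1282]
tcp_rot: [-3.139, 0.0, -0.022]
t 6.13 turn -0.0 shift mm [-170.2  122.   -14.5] head -0.0 pos [0.6433 0.22   0.1282] w 0.0698
```

View pics/w4.png

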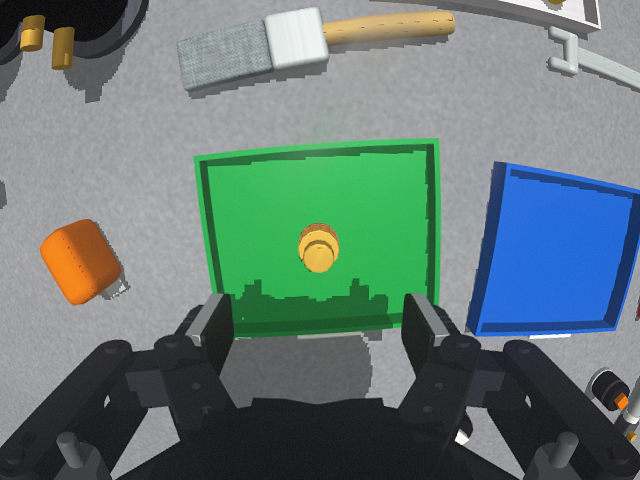

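The fitting stands upright in the green tray at (319,250). Next is injector_a.

```bash
python3 -m jog '[[[-31,-9,-5],0,60],[[-31,-9,-5],0,60],[[-31,-9,-5],0,60],[[-31,-9,-5],0,60],[[-31,-9,-5],0,60]]' | sed -n 2,3p
python3 -m jog '[[[-31,-9,-5],0,60],[[-31,-9,0],0,60],[[-31,-9,0],0,60],[[-31,-9,0],0,60],[[0,0,0],0,60]]' | sed -n 2,3p
python3 - <<'E'
from h import *
s=status.observe()
im=optics.get_image("wrist")
cv2.imwrite("pics/w5.png",im)
go(.39,.304,.14,0)
E
```

```text
eef_pos: [0.483, 0.2645, 0.1431]
tcp_rot: [3.141, -0.001, -0.002]
eef_pos: [0.3562, 0.3012, 0.1481]
tcp_rot: [3.141, 0.005, -0.005]
t 7.07 turn 0.003 shift mm [31.2 -3.1  8.4] head 0.003 pos [0.3588 0.3009 0.1485] w 0.0597
```

View pics/w5.png

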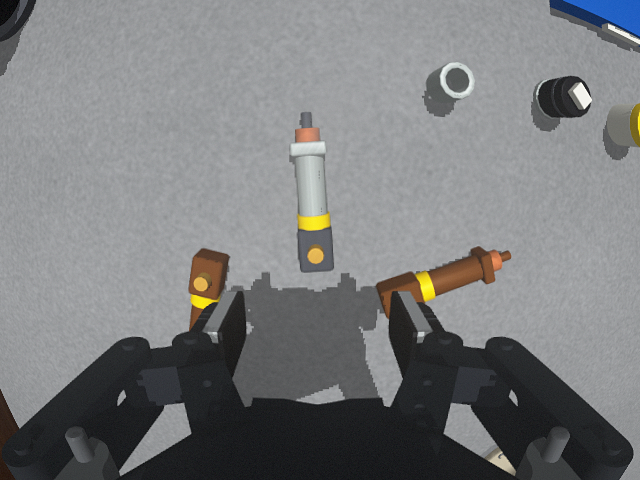

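Injector_a: ring (314,222), collar (308,149), tip (306,116). The white plug is at (579,97), and two brown decoys flank the view.

Run:
```python
from h import *
s=status.observe()
r,c,t=wat(314,222,.024,s),wat(308,149,.026,s),wat(306,116,.013,s)
print(r,c,t,np.arctan2(*(c-r)[::-1]),np.arctan2(*(t-r)[::-1]),"sol_b",wat(579,97,.05,s))
m=(r+c)/2; go(*m,.003,np.arctan2(*(t-r)[::-1]))
```

```text
[0.36848146 0.3023202 ] [0.42193854 0.30660671] [0.4463869 0.3084257] 0.08001471829778206 0.0782107767363684 sol_b [0.47590282 0.1006462 ]
t 7.07 turn -0.076 shift mm [ 36.8  -0.8 145.4] head 0.003 pos [0.3588 0.3009 0.1485] w 0.0597
```

```bash
python3 -m jog '[[[0,0,0],-0.076,50],[[16,0,30],0,50],[[16,0,30],0,50],[[0,0,30],0,50],[[0,0,30],0,50]]' | sed -n 2,3p
python3 -m jog '[[[0,0,15],0,50],[[0,0,8],0,50],[[0,0,2],0,18],[[0,0,0],0,18],[[0,0,0],0,18]]' 60
python3 -m jog '[[[0,0,0],0,18],[[0,0,0],0,18],[[0,0,-3],0,18],[[0,0,-8],0,18],[[0,0,-20],0,18]]' 
python3 -m jog '[[[0,0,-30],0,18],[[0,0,-30],0,18],[[0,0,-20],0,18],[[0,0,0],0,18]]'
python3 - <<'E'
from h import *
go(.60,.0,.12,np.pi/2-.06)
cv2.imwrite("pics/w6.png",optics.get_image("wrist"))
E
```

```text
eef_pos: [0.3942, 0.3023, 0.0269]
tcp_rot: [3.139, 0.117, 0.001]
t: 7.9
eef_pos: [0.3937, 0.3031, 0.0047]
tcp_rot: [-3.139, -0.119, -0.002]
ft_force: [-0.0, 0.1, -3.1]
width: 0.0195
gripper_force: 58.4
t: 8.32
eef_pos: [0.3917, 0.3022, 0.034]
tcp_rot: [3.138, 0.119, -0.006]
ft_force: [-0.5, -0.4, -3.8]
width: 0.02
gripper_force: 58.9
t: 8.65
eef_pos: [0.3947, 0.3037, 0.1193]
tcp_rot: [-3.136, -0.119, -0.012]
ft_force: [0.7, 1.0, -3.6]
width: 0.0196
gripper_force: 59.2
t 8.65 turn -1.435 shift mm [-2.909e+02  2.232e+02 -2.000e-01] head 0.076 pos [0.3947 0.3037 0.1193] w 0.0196
```

View pics/w6.png

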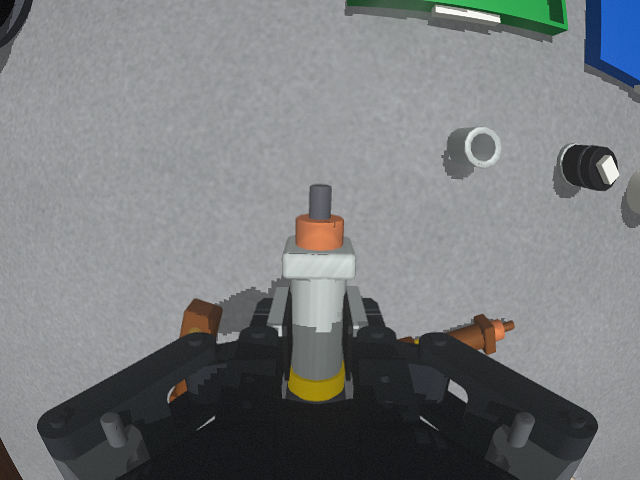

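Injector_a is held level, with its nozzle ahead. I turn it along the tray's y, then move over.

```bash
for i in 1 2; do python3 -m jog '[[[0,0,0],-0.119,18],[[0,0,0],-0.119,18],[[0,0,0],-0.119,18],[[0,0,0],-0.119,18]]' >/dev/null; done
python3 -m jog '[[[0,0,0],-0.119,18],[[0,0,0],-0.119,18],[[0,0,0],-0.119,18],[[0,0,0],-0.119,18],[[0,0,0],0,18]]'
python3 - <<'E'
from h import *
go(.59,.0,.12,1.501)
E
```

```text
t: 9.78
eef_pos: [0.3921, 0.3024, 0.1132]
tcp_rot: [-2.289, -2.15, 0.004]
ft_force: [0.3, 0.5, -3.8]
width: 0.0199
gripper_force: 59.0
t 9.78 turn 0.007 shift mm [-287.9  218.5   -6.9] head 1.508 pos [0.3921 0.3024 0.1132] w 0.0199
```

```bash
for i in 1 2; do python3 -m jog '[[[-29,22,-1],0,18],[[-29,22,-1],0,18],[[-29,22,-1],0,18],[[-29,22,-1],0,18],[[-29,22,-1],0,18]]' |sed -n 2,3p; done
python3 -m jog '[[[0,0,0],0,18],[[0,0,0],0,18]]'
python3 - <<'E'
from h import *
go(.657,-.002,.008,1.501)
cv2.imwrite("pics/w7.png",optics.get_image("wrist"))
E
```

```text
eef_pos: [0.493, 0.1492, 0.1187]
tcp_rot: [-2.298, -2.14, 0.002]
eef_pos: [0.5931, -0.0028, 0.1234]
tcp_rot: [-2.298, -2.139, 0.002]
t: 10.78
eef_pos: [0.5929, -0.0027, 0.1231]
tcp_rot: [-2.3, -2.137, 0.002]
ft_force: [0.3, 0.5, -4.4]
width: 0.0195
gripper_force: 59.5
t 10.78 turn -0.003 shift mm [  5.1  64.2 114.9] head 1.498 pos [ 0.5929 -0.0027  0.1231] w 0.0195
```

View pics/w7.png

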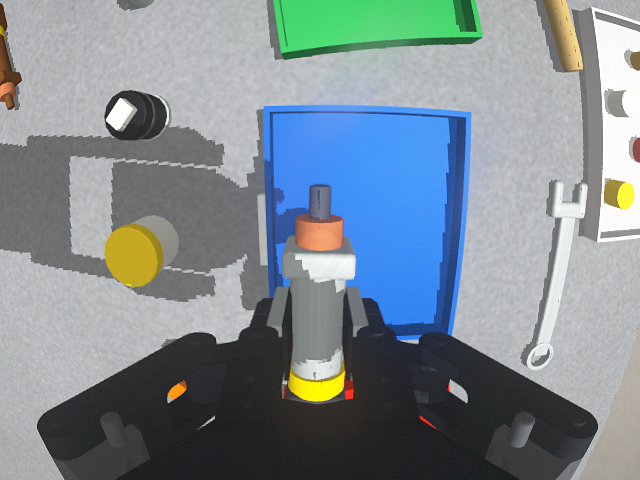

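The blue tray's rim corners are at (264,107), (470,113) and (451,338). The white plug is at (121,114).

Run:
```python
from h import *
s=status.observe()
a,b,c=[wat(u,v,.022,s) for u,v in [(264,107),(470,113),(451,338)]]
print(a,b,c,"centre",(a+c)/2,"yaw",np.arctan2(*(b-a)[::-1]),"sol_b",wat(121,114,.05,s),"jar",wat(133,255,.046,s))
```

```text
[0.56481888 0.09143934] [0.70329224 0.08207594] [ 0.69260009 -0.08733849] centre [0.62870948 0.00205042] yaw -0.06751598552594541 sol_b [0.47611538 0.09801536] jar [0.46811775 0.00445328]
```

```bash
python3 -m jog '[[[3,32,0],0,18],[[0,32,10],0,18],[[0,0,30],0,18],[[0,0,30],0,18],[[0,0,25],0,18]]' |sed -n 2,4p
python3 -m jog '[[[0,0,12],0,18],[[0,0,4],0,18],[[0,0,0],0,18]]' |sed -n 2,4p
python3 -m jog '[[[0,0,2],0,18],[[0,0,0],0,18]]' |sed -n 2,4p
```

```text
eef_pos: [0.6557, -0.0008, 0.0269]
tcp_rot: [-2.293, -2.143, 0.003]
ft_force: [-0.7, -0.1, -4.5]
eef_pos: [0.6567, -0.0018, 0.0135]
tcp_rot: [-2.294, -2.145, 0.001]
ft_force: [-0.6, -0.2, -4.0]
eef_pos: [0.6578, -0.0025, 0.0133]
tcp_rot: [2.293, 2.144, 0.002]
ft_force: [-0.1, 0.0, -3.2]
```

```bash
python3 -m jog '[[[0,0,1.5],0,18],[[0,0,0],0,18]]' |sed -n 2,4p
python3 -m jog '[[[0,0,1.5],0,18],[[0,0,0],0,18]]' |sed -n 2,4p
```

```text
eef_pos: [0.6574, -0.0026, 0.011]
tcp_rot: [2.294, 2.145, 0.001]
ft_force: [-0.3, 0.5, -3.0]
eef_pos: [0.6571, -0.0026, 0.0089]
tcp_rot: [2.295, 2.146, 0.0]
ft_force: [-0.1, -1.1, -4.3]
```

```bash
python3 -m jog '[[[0,0,1],0,18],[[0,0,0],0,18]]' |sed -n 2,4p
python3 -m jog '[[[0,0,1],0,18],[[0,0,0],0,18]]' |sed -n 2,4p
```

```text
eef_pos: [0.6573, -0.0026, 0.0086]
tcp_rot: [2.294, 2.146, 0.0]
ft_force: [-2.9, -0.0, 3.0]
eef_pos: [0.6573, -0.0026, 0.0085]
tcp_rot: [2.294, 2.146, 0.0]
ft_force: [-7.4, 0.3, 10.7]
```

```bash
python3 -m jog '[[[0,0,0],0,28],[[0,0,0],0,34],[[0,0,0],0,34],[[0,0,-5],0,34],[[0,0,-20],0,34]]' |sed -n 2,5p
python3 -m jog '[[[0,0,-30],0,40],[[0,0,-30],0,60],[[0,0,-25],0,60],[[0,0,0],0,60]]' |sed -n 2,3p
python3 - <<'E'
from h import *
go(.4755,.099,.12)
cv2.imwrite("pics/w8.png",optics.get_image("wrist"))
E
```

```text
eef_pos: [0.6555, -0.0023, 0.0293]
tcp_rot: [-2.291, -2.143, 0.005]
ft_force: [-0.2, -0.3, -0.1]
width: 0.0338
eef_pos: [0.6595, -0.0029, 0.1231]
tcp_rot: [2.289, 2.14, 0.009]
t 13.08 turn -0.0 shift mm [  89.4 -190.4    1.2] head 1.504 pos [ 0.6595 -0.0029  0.1231] w 0.06
```

View pics/w8.png

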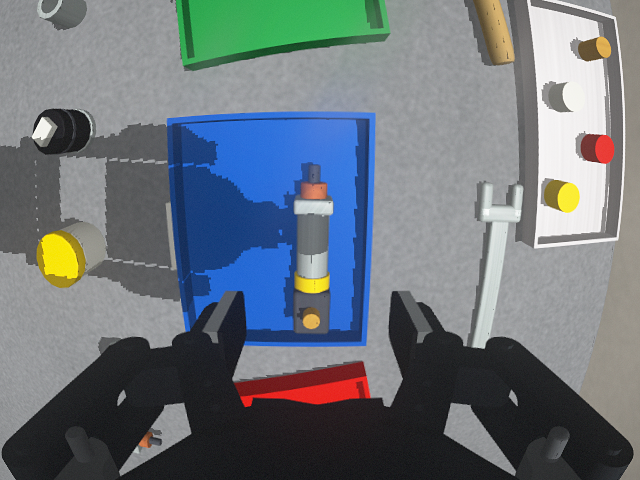

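Injector_a lies flat inside the blue tray on its far side. Next is solenoid_b.

```bash
python3 -m jog '[[[15,-32,0],0,70],[[15,-32,0],0,70],[[15,-32,0],0,70],[[15,-32,0],0,70],[[15,-32,0],0,70]]' |sed -n 2,3p
python3 -m jog '[[[15,-31,0],0,70],[[0,0,0],0,70],[[0,0,20],0,70],[[0,0,30],0,70]]' |sed -n 2,4p
python3 - <<'E'
from h import *
go(.4755,.099,.007)
E
```

```text
eef_pos: [0.5003, 0.0836, 0.1159]
tcp_rot: [-2.294, -2.145, 0.002]
eef_pos: [0.4738, 0.1003, 0.0679]
tcp_rot: [2.291, 2.144, 0.006]
ft_force: [1.0, -0.5, 0.8]
t 13.88 turn -0.0 shift mm [-1.2  1.5 60.9] head 1.505 pos [0.4738 0.1003 0.0679] w 0.0699
```

```bash
python3 -m jog '[[[-1,1,20],0,70],[[0,0,20],0,70],[[0,0,15],0,60],[[0,0,5],0,28],[[0,0,0],0,28]]' 40|sed -n 2,4p
python3 -m jog '[[[0,0,0],0,28],[[0,0,0],0,28],[[0,0,0],0,28],[[0,0,0],0,28]]'
python3 -m jog '[[[0,0,-4],0,28],[[0,0,-10],0,28],[[0,0,-30],0,28],[[0,0,-40],0,28],[[0,0,-30],0,28]]'
python3 - <<'E'
from h import *
go(.632,-.175,.12)
E
```

```text
eef_pos: [0.4727, 0.0989, 0.0055]
tcp_rot: [-2.293, -2.144, 0.003]
ft_force: [0.4, -0.1, -0.1]
t: 14.63
eef_pos: [0.4738, 0.099, 0.0074]
tcp_rot: [2.294, 2.145, 0.001]
ft_force: [0.2, -0.2, -0.6]
width: 0.0328
gripper_force: 39.8
t: 15.05
eef_pos: [0.4737, 0.099, 0.1242]
tcp_rot: [2.293, 2.145, 0.002]
ft_force: [1.0, -0.1, -0.3]
width: 0.033
gripper_force: 40.1
t 15.05 turn -0.0 shift mm [-262.8  176.3    4.5] head 1.504 pos [0.4737 0.099  0.1242] w 0.033
```

```bash
python3 -m jog '[[[-29,19.6,0],0,28],[[-29,19.6,0],0,28],[[-29,19.6,0],0,28],[[-29,19.6,0],0,28],[[-29,19.6,0],0,28]]' |sed -n 2,3p
python3 -m jog '[[[-29,19.6,0],0,28],[[-29,19.6,0],0,28],[[-29,19.6,0],0,28],[[-29,19.6,0],0,28],[[0,0,0],0,28]]' |sed -n 2,3p
python3 - <<'E'
from h import *
go(.632,-.173,.011)
im=optics.get_image("top"); cv2.imwrite("pics/t9.png",cv2.resize(im[120:320,180:500],None,fx=2.5,fy=2.5,interpolation=cv2.INTER_CUBIC))
E
```

```text
eef_pos: [0.5622, -0.0538, 0.122]
tcp_rot: [2.294, 2.145, 0.001]
eef_pos: [0.6334, -0.1787, 0.1213]
tcp_rot: [2.297, 2.139, -0.0]
t 15.88 turn -0.0 shift mm [  5.8  -2.1 110.3] head 1.5 pos [ 0.6334 -0.1787  0.1213] w 0.0332
```

View pics/t9.png

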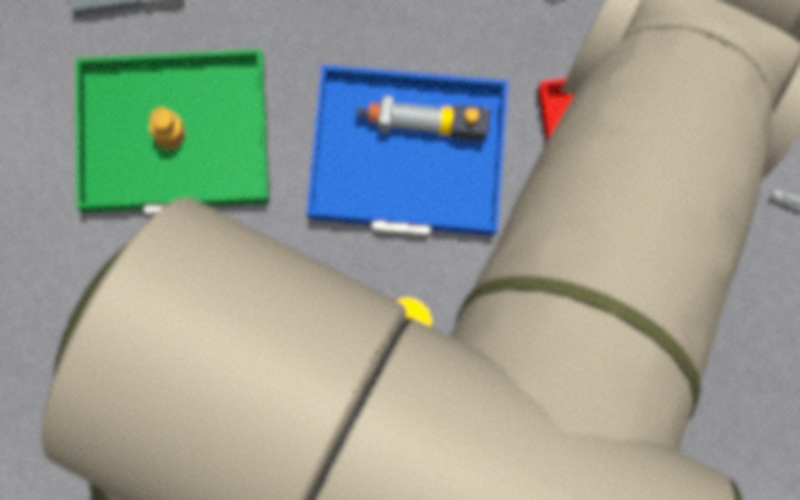

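The top view shows injector_a and the fitting lying properly in their trays, and the red tray's left corner at (545,85) sits where I computed it. I lower solenoid_b.

```bash
python3 -m jog '[[[5,0,30],0,28],[[0,0,30],0,28],[[0,0,25],0,28],[[0,0,15],0,28],[[0,0,6],0,28]]' |sed -n 2,4p
python3 -m jog '[[[0,0,2],0,28],[[0,0,0],0,28]]' |sed -n 2,4p
python3 -m jog '[[[0,0,1],0,28],[[0,0,0],0,28]]' |sed -n 2,4p
python3 -m jog '[[[0,0,1],0,28],[[0,0,0],0,28]]' |sed -n 2,4p
```

```text
eef_pos: [0.6309, -0.1667, 0.0129]
tcp_rot: [-2.291, -2.144, 0.002]
ft_force: [0.7, 0.4, -0.8]
eef_pos: [0.6326, -0.1679, 0.0138]
tcp_rot: [2.294, 2.146, 0.001]
ft_force: [-0.0, -0.1, -2.0]
eef_pos: [0.6329, -0.1684, 0.0131]
tcp_rot: [2.293, 2.145, 0.001]
ft_force: [0.1, -0.4, -1.4]
eef_pos: [0.6325, -0.1684, 0.0113]
tcp_rot: [2.294, 2.145, 0.0]
ft_force: [-0.2, -0.8, -2.1]
```

```bash
python3 -m jog '[[[0,0,1],0,28],[[0,0,0],0,28]]' |sed -n 2,4p
python3 -m jog '[[[0,0,1],0,28],[[0,0,0],0,28]]' |sed -n 2,4p
```

```text
eef_pos: [0.6326, -0.1684, 0.0102]
tcp_rot: [2.294, 2.145, 0.0]
ft_force: [0.1, 0.5, 1.6]
eef_pos: [0.6326, -0.1684, 0.0102]
tcp_rot: [2.294, 2.145, 0.0]
ft_force: [-4.8, 2.3, 9.1]
```

```bash
python3 -m jog '[[[0,0,0],0,40],[[0,0,0],0,46],[[0,0,0],0,50],[[0,0,-5],0,50],[[0,0,-25],0,55]]' |sed -n 2,5p
python3 -m jog '[[[0,0,-40],0,60],[[0,0,-40],0,70],[[0,-30,-10],0,70],[[0,-40,0],0,70],[[0,-40,0],0,70]]' |sed -n 2,3p
python3 -m jog '[[[0,-40,0],0,70],[[0,0,0],0,70],[[0,0,0],0,70]]' |sed -n 2,3p
python3 - <<'E'
from h import *
s=status.observe(); im=optics.get_image("wrist"); cv2.imwrite("pics/w10.png",im)
hsv=cv2.cvtColor(im,cv2.COLOR_BGR2HSV); m=cv2.inRange(hsv,(5,200,150),(18,255,255))
for c in cv2.findContours(m,0,2)[0]:
    if cv2.contourArea(c)>60:
        (u,v),_,_=cv2.minAreaRect(c); print((u,v),cv2.contourArea(c),wat(u,v,.05,s))
go(.4745,-.105,.007)
E
```

```text
eef_pos: [0.6303, -0.1674, 0.0354]
tcp_rot: [-2.29, -2.141, 0.004]
ft_force: [-0.9, -0.0, -1.2]
width: 0.0553
eef_pos: [0.5216, -0.1607, 0.1297]
tcp_rot: [2.292, 2.145, 0.001]
eef_pos: [0.4814, -0.158, 0.1294]
tcp_rot: [-2.296, -2.145, 0.0]
t 18.32 turn -0.0 shift mm [ 53.  -12.3 122.6] head 1.503 pos [ 0.483  -0.1586  0.1297] w 0.0699
```

View pics/w10.png

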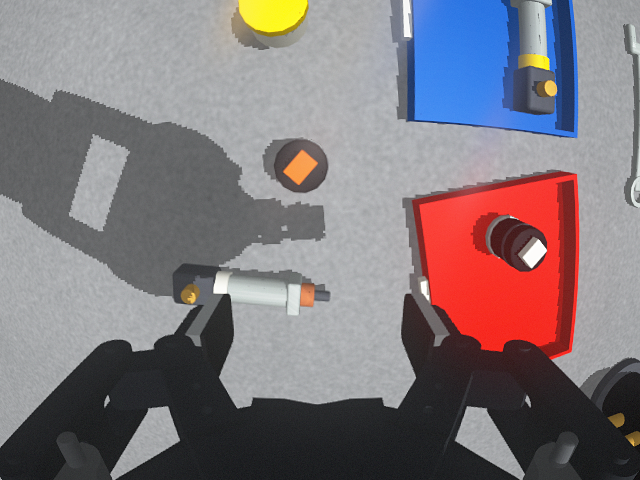

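Solenoid_b stands upright in the red tray at (525,245). The orange plug is at (300,167), and injector_b's ring and collar are at (221,282) and (294,298).

Run:
```python
from h import *
s=status.observe()
p=wat(300,167,.05,s); r,c,t=wat(221,282,.024,s),wat(294,298,.026,s),wat(325,296,.013,s)
print(p,r,c,t,(r+c)/2,np.arctan2(*(c-r)[::-1]))
k=[wat(u,v,.022,s) for u,v in [(414,200),(577,174),(572,352)]]; print(k,"red centre",(k[0]+k[2])/2)
go(*p,.007)
```

```text
[ 0.47729325 -0.10623127] [ 0.41143199 -0.18598205] [ 0.4643909  -0.20066536] [ 0.4868151 -0.2062916] [ 0.43791145 -0.19332371] -0.27046470828093777
[array([ 0.55319744, -0.13520662]), array([ 0.6961545 , -0.11839533]), array([ 0.721946  , -0.28739809])] red centre [ 0.63757172 -0.21130235]
t 18.32 turn -0.0 shift mm [ 52.   -9.4 122.6] head 1.503 pos [ 0.483  -0.1586  0.1297] w 0.0699
```

```bash
python3 -m jog '[[[26,-4,0],0,70],[[26,-4,0],0,70],[[0,0,20],0,70],[[0,0,30],0,70],[[0,0,30],0,70]]' |sed -n 2,4p
python3 -m jog '[[[0,0,25],0,70],[[0,0,12],0,70],[[0,0,5],0,28],[[0,0,0],0,28],[[0,0,0],0,28]]'|sed -n 2,4p
python3 -m jog '[[[0,0,0],0,28],[[0,0,0],0,28],[[0,0,0],0,28],[[0,0,0],0,28]]'
python3 -m jog '[[[0,0,-4],0,28],[[0,0,-10],0,28],[[0,0,-30],0,28],[[0,0,-40],0,28],[[0,0,-30],0,28]]'
python3 - <<'E'
from h import *
go(.642,-.251,.12)
E
```

```text
eef_pos: [0.4804, -0.106, 0.0487]
tcp_rot: [2.29, 2.145, 0.002]
ft_force: [0.1, -1.0, -0.5]
eef_pos: [0.4792, -0.1061, 0.0074]
tcp_rot: [2.293, 2.145, 0.001]
ft_force: [-2.0, -0.4, 0.8]
t: 19.48
eef_pos: [0.4788, -0.106, 0.0076]
tcp_rot: [2.293, 2.145, 0.001]
ft_force: [0.8, 0.6, 4.5]
width: 0.0331
gripper_force: 39.9
t: 19.9
eef_pos: [0.4782, -0.1058, 0.1239]
tcp_rot: [2.294, 2.145, 0.001]
ft_force: [0.2, -0.2, -0.7]
width: 0.0327
gripper_force: 40.0
t 19.9 turn -0.0 shift mm [-133.9  173.1    4.2] head 1.504 pos [ 0.4782 -0.1058  0.1239] w 0.0327
```

```bash
python3 -m jog '[[[-22.3,28.8,0],0,28],[[-22.3,28.8,0],0,28],[[-22.3,28.8,0],0,28],[[-22.3,28.8,0],0,28],[[-22.3,28.8,0],0,28]]' |sed -n 2,3p
python3 -m jog '[[[-22.3,28.8,0],0,28],[[0,0,0],0,28],[[0,0,30],0,28],[[0,0,30],0,28],[[0,0,25],0,28]]' |sed -n 2,4p
python3 -m jog '[[[0,0,15],0,28],[[0,0,6],0,28],[[0,0,3],0,28],[[0,0,2],0,28],[[0,0,0],0,28]]' |sed -n 2,4p
python3 -m jog '[[[0,0,1],0,28],[[0,0,0],0,28]]' |sed -n 2,4p
```

```text
eef_pos: [0.6153, -0.2277, 0.1217]
tcp_rot: [2.294, 2.146, 0.0]
eef_pos: [0.641, -0.2505, 0.0346]
tcp_rot: [-2.294, -2.145, 0.001]
ft_force: [0.2, -0.2, -0.6]
eef_pos: [0.6423, -0.2512, 0.0117]
tcp_rot: [2.293, 2.144, 0.001]
ft_force: [-0.6, -0.4, -0.7]
eef_pos: [0.6424, -0.2513, 0.0116]
tcp_rot: [2.292, 2.144, 0.001]
ft_force: [-3.8, 1.8, 8.3]
```

```bash
python3 -m jog '[[[0,0,0],0,40],[[0,0,0],0,46],[[0,0,0],0,50],[[0,0,-5],0,50],[[0,0,-25],0,55]]' |sed -n 2,5p
python3 -m jog '[[[0,0,-40],0,60],[[0,0,-40],0,60],[[0,0,-20],0,60],[[0,0,0],0.118,60],[[0,0,0],0.118,60]]' >/dev/null
python3 -m jog '[[[0,0,0],0.118,60],[[0,0,0],0.118,60],[[0,0,0],0.118,60],[[0,0,0],0.118,60],[[0,0,0],0.118,60]]' >/dev/null
python3 -m jog '[[[0,0,0],0.118,60],[[0,0,0],0.118,60],[[0,0,0],0.118,60],[[0,0,0],0.118,60],[[0,0,0],0.118,60]]' >/dev/null
python3 -m jog '[[[0,0,0],0.118,60],[[0,0,0],0.118,60],[[0,0,0],0,60]]' |sed -n 2,3p
python3 - <<'E'
from h import *
go(.395,-.19,.15)
E
```

```text
eef_pos: [0.6397, -0.2498, 0.0353]
tcp_rot: [-2.289, -2.141, 0.003]
ft_force: [-0.4, 0.2, 0.1]
width: 0.055
eef_pos: [0.6417, -0.2509, 0.1392]
tcp_rot: [3.132, -0.239, 0.001]
t 23.23 turn -0.0 shift mm [-253.1  -22.7  -10.9] head -0.152 pos [ 0.6417 -0.2509  0.1392] w 0.0601
```

```bash
python3 -m jog '[[[-36,-3,-2],0,60],[[-36,-3,-2],0,60],[[-36,-3,-2],0,60],[[-36,-3,-2],0,60],[[-36,-3,-1],0,60]]' |sed -n 2,3p
python3 -m jog '[[[-36,-3,0],0,60],[[-36,-4,0],0,60],[[0,0,0],0,60],[[0,0,0],0,60]]' |sed -n 2,3p
python3 - <<'E'
from h import *
s=status.observe(); im=optics.get_image("wrist"); cv2.imwrite("pics/w11.png",im)
go(.43,-.197,.15)
E
```

```text
eef_pos: [0.4642, -0.2089, 0.1482]
tcp_rot: [3.133, -0.226, 0.001]
eef_pos: [0.3949, -0.1918, 0.1485]
tcp_rot: [3.133, -0.229, 0.001]
t 24.03 turn -0.0 shift mm [34.3 -0.4 -1.3] head -0.146 pos [ 0.396  -0.1924  0.1486] w 0.0599
```

View pics/w11.png

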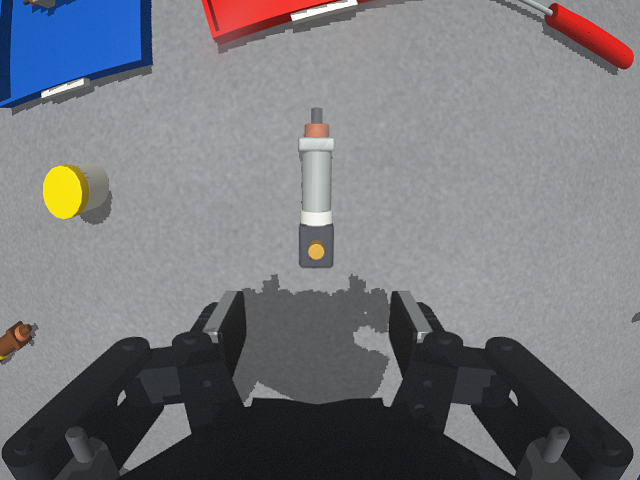

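Injector_b is lined up with the tool, its ring at (316,218) and collar at (317,144). I grasp it as I did injector_a.

```bash
python3 -m jog '[[[17,0,30],0,50],[[17,0,30],0,50],[[0,0,30],0,50],[[0,0,30],0,50],[[0,0,15],0,50]]' | sed -n 2,3p
python3 -m jog '[[[0,0,8],0,50],[[0,0,2],0,18],[[0,0,0],0,18],[[0,0,0],0,18],[[0,0,0],0,18]]' 60|sed -n 2,4p
python3 -m jog '[[[0,0,0],0,18],[[0,0,0],0,18],[[0,0,-3],0,18],[[0,0,-8],0,18],[[0,0,-20],0,18]]' 
python3 -m jog '[[[0,0,-30],0,18],[[0,0,-30],0,18],[[0,0,-20],0,18],[[0,0,0],0,18]]'
for i in 1 2; do python3 -m jog '[[[0,0,0],-0.118,18],[[0,0,0],-0.118,18],[[0,0,0],-0.118,18],[[0,0,0],-0.118,18],[[0,0,0],-0.118,18]]' >/dev/null; done
python3 -m jog '[[[0,0,0],-0.118,18],[[0,0,0],-0.118,18],[[0,0,0],-0.118,18],[[0,0,0],-0.118,18],[[0,0,0],0,18]]'
python3 - <<'E'
from h import *
go(.5995,.004,.12,1.503)
E
```

```text
eef_pos: [0.4295, -0.1964, 0.0096]
tcp_rot: [-3.131, 0.228, 0.004]
eef_pos: [0.4299, -0.1973, 0.0037]
tcp_rot: [3.132, -0.232, 0.003]
ft_force: [0.1, 0.2, -2.3]
t: 25.28
eef_pos: [0.428, -0.196, 0.0329]
tcp_rot: [-3.13, 0.232, 0.006]
ft_force: [0.0, -0.4, -3.2]
width: 0.0196
gripper_force: 58.9
t: 25.62
eef_pos: [0.4307, -0.198, 0.118]
tcp_rot: [3.129, -0.232, 0.01]
ft_force: [-0.0, 0.1, -3.2]
width: 0.0202
gripper_force: 59.1
t: 26.87
eef_pos: [0.4287, -0.1965, 0.1129]
tcp_rot: [-2.289, -2.149, 0.0]
ft_force: [0.5, 0.4, -3.2]
width: 0.0197
gripper_force: 59.0
t 26.87 turn 0.005 shift mm [211.6 156.8  -7.1] head 1.508 pos [ 0.4287 -0.1965  0.1129] w 0.0197
```

```bash
python3 -m jog '[[[30.2,22.4,-1],0,18],[[30.2,22.4,-1],0,18],[[30.2,22.4,-1],0,18],[[30.2,22.4,-1],0,18]]' |sed -n 2,3p
python3 -m jog '[[[30.2,22.4,-1],0,18],[[30.2,22.4,-1],0,18],[[30.2,22.4,-1],0.005,18],[[0,0,0],0,18],[[0,0,0],0,18]]' |sed -n 2,3p
python3 - <<'E'
from h import *
go(.5995,.004,.012,1.503)
cv2.imwrite("pics/w12.png",optics.get_image("wrist"))
E
```

```text
eef_pos: [0.5272, -0.0808, 0.1172]
tcp_rot: [-2.299, -2.139, 0.001]
eef_pos: [0.5999, 0.0051, 0.1195]
tcp_rot: [-2.3, -2.138, 0.002]
t 27.62 turn -0.005 shift mm [-1.100e+00 -1.000e-01  1.075e+02] head 1.498 pos [0.5999 0.0051 0.1195] w 0.0201
```

View pics/w12.png

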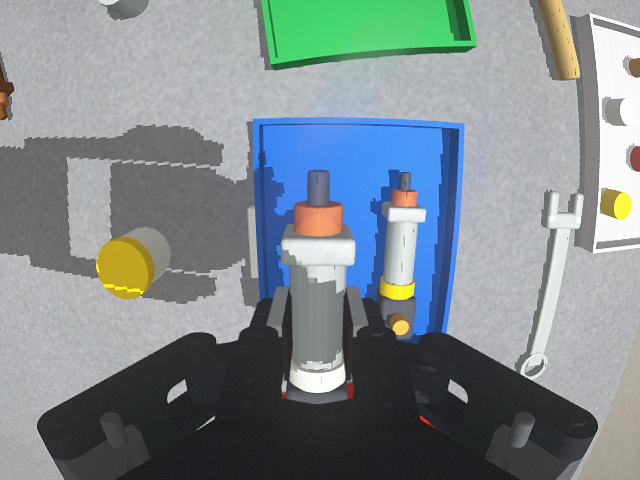

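Injector_b is above the near side of the blue tray, parallel to injector_a and clear of it. I lower it.

```bash
python3 -m jog '[[[-2,0,20],0,18],[[0,0,30],0,18],[[0,0,30],0,18],[[0,0,15],0,18],[[0,0,8],0,18]]' |sed -n 2,4p
python3 -m jog '[[[0,0,3],0,18],[[0,0,1],0,18],[[0,0,0],0,18]]' |sed -n 2,4p
python3 -m jog '[[[0,0,1],0,18],[[0,0,0],0,18]]' |sed -n 2,4p
python3 -m jog '[[[0,0,1],0,18],[[0,0,0],0,18]]' |sed -n 2,4p
```

```text
eef_pos: [0.5977, 0.0006, 0.0151]
tcp_rot: [-2.301, -2.133, 0.005]
ft_force: [1.0, -0.5, -2.5]
eef_pos: [0.6002, 0.0011, 0.0148]
tcp_rot: [2.3, 2.138, 0.001]
ft_force: [-0.2, -0.5, -4.1]
eef_pos: [0.6002, 0.0014, 0.0137]
tcp_rot: [2.299, 2.139, 0.001]
ft_force: [-0.4, 0.0, -3.5]
eef_pos: [0.5998, 0.0015, 0.012]
tcp_rot: [2.3, 2.14, 0.0]
ft_force: [0.1, -0.3, -3.7]
```

```bash
python3 -m jog '[[[0,0,1.5],0,18],[[0,0,0],0,18]]' |sed -n 2,4p
python3 -m jog '[[[0,0,1.5],0,18],[[0,0,0],0,18]]' |sed -n 2,4p
python3 -m jog '[[[0,0,1],0,18],[[0,0,0],0,18]]' |sed -n 2,4p
```

```text
eef_pos: [0.5996, 0.0015, 0.0101]
tcp_rot: [-2.3, -2.14, 0.0]
ft_force: [1.1, -0.2, -3.4]
eef_pos: [0.5996, 0.0015, 0.0085]
tcp_rot: [-2.3, -2.14, 0.0]
ft_force: [-0.9, -0.1, -2.8]
eef_pos: [0.5998, 0.0015, 0.0077]
tcp_rot: [2.3, 2.14, 0.0]
ft_force: [-0.2, 0.6, -2.6]
```

```bash
python3 -m jog '[[[0,0,1],0,18],[[0,0,0],0,18]]' |sed -n 2,4p
python3 -m jog '[[[0,0,0.5],0,18],[[0,0,0],0,18]]' |sed -n 2,4p
```

```text
eef_pos: [0.5999, 0.0015, 0.0076]
tcp_rot: [2.3, 2.14, 0.0]
ft_force: [-3.7, 0.6, 5.0]
eef_pos: [0.5999, 0.0015, 0.0076]
tcp_rot: [2.299, 2.14, 0.0]
ft_force: [-5.1, 0.3, 8.9]
```

Contact. I release it, lift, and back away for a final look.

```bash
python3 -m jog '[[[0,0,0],0,28],[[0,0,0],0,34],[[0,0,0],0,34],[[0,0,-5],0,34],[[0,0,-20],0,34]]' |sed -n 2,5p
python3 -m jog '[[[0,0,-40],0,34],[[0,0,-40],0,60],[[0,0,-40],0,60],[[0,0,-40],0,60],[[0,0,-30],0,60]]' >/dev/null
python3 -m jog '[[[0,-35,0],0,60],[[0,-35,0],0,60],[[0,-35,0],0,60],[[0,-35,0],0,60],[[0,-35,0],0,60]]'
python3 - <<'E'
from cell import optics
import cv2
cv2.imwrite("pics/s13.png",optics.get_image("scene"))
E
```

```text
eef_pos: [0.5982, 0.0017, 0.0292]
tcp_rot: [-2.297, -2.137, 0.005]
ft_force: [-0.5, 0.9, -0.6]
width: 0.0342
t: 30.75
eef_pos: [0.4234, 0.0143, 0.2214]
tcp_rot: [2.3, 2.14, 0.0]
ft_force: [-0.2, -0.4, 0.2]
width: 0.06
gripper_force: 0.0
```

View pics/s13.png

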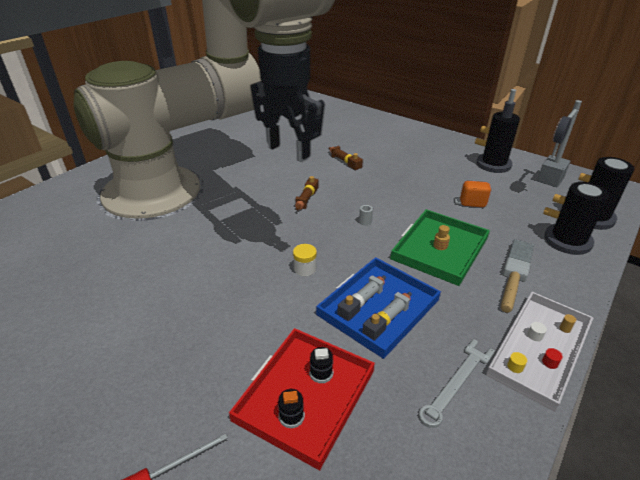

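The final view shows both injectors flat in blue (360,297 and 388,315), both solenoids upright in red (321,363 and 291,407) and the fitting upright in green (442,237). The socket and jar haven't moved.

```bash
python3 -c "
from cell import workorder
print(workorder.job_done())"
```

```text
the job is handed in; nothing more can be done
None
```

I sorted all five parts into their trays, left the socket and jar where they stood, and handed the job in at about 31 s; no verdict came back, but the final picture showed everything in place.

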